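# Stand the tipped parts bins back up against the bench stop

### The arm

A 6-joint arm with a two-finger parallel gripper is mounted at the origin on a cart in front of the work surface, level with it; the furniture and walls round the work are solid. World frame = base frame: x ahead of the robot, y to its left, z up, the work surface at z = 0. Lengths are in mm, angles in degrees, forces in N, time in s.
With the tool pointing down it reaches from about 350 to 850 mm from the base axis. Payload 8.1 kg.
Tool frame: the origin (TCP) lies at the very end of the fingers, on their centre line; the grasp point (between the pads) lies 19 mm behind it (tcp_to_grasp is the distance from the TCP to the grasp point, in mm); z points along the fingers, x is the direction in which the jaws open and shut, and the axes are right-handed (so a half turn about z gives the same grasp; the last joint's range is limited). The gripper opens to 85 mm and grips with 20 to 120 N. Pads are 22 mm wide; open, the fingers measure 114 mm over their backs; the gripper's body (76 mm by 85 mm) begins 54 mm behind the grasp point. The pads swing forward as they close: fully open they stand 13 mm farther back than shut.
Start: joints at [58.476, 7.471, 85.268, -0, 87.261, -4.893], TCP at [268.927, 536.362, 231.292] pointing down, gripper open.
Joint ranges: [-169.43, 169.43], [-51.17, 129.36], [1.28, 143.12], [-76.62, 256.62], [0, 156.53], [-152.29, 152.29]. Speed limits (degrees/s): [136.94, 136.94, 159.86, 180, 180, 180].

### API

Orientations are given as [roll, pitch, yaw] about the fixed x, y, z axes, in that order (R = Rz(yaw) Ry(pitch) Rx(roll)).
In Python, from bench import * gives the robot as it stands. The module is installed in compiled form; this text tells all that it offers.
- The arm moves only by the tool apply_moves, never from a script. Its argument "targets" is text: rows parted by semicolons, each of 7 numbers parted by spaces: the turn, a rotation vector about the tool's x, y, z in rad, then the shift along the tool's x, y, z in cm, then the finger opening in cm, from 0 to 8.54. A call has exactly 5 rows; each row is the pose to reach, as a shift and turn from the pose commanded when the call began, along the tool's axes at that moment; what a row does not reach only later rows make up. A row lasts 1/10 s, in which the tool goes at most 50 mm and 8.59 degrees, less where a joint would pass 70% of its speed; a pose out of reach is approached as far as the arm can. A call with a gripper value outside its range is refused whole. The fingers move at their own pace and stop on an object; "force" is the grip in N (left out, the last holds). Time passes only in rows, so rows that repeat a pose let the fingers close, or fill a call up. It gives the time, the measured TCP pose, the force and the opening at its end, in the units of the state.
- sense(): the state, without advancing time (a new reading comes with each control period).
- snapshot(name): name is "side" or "top" or "wrist"; returns the picture (384x512x3 uint8, red, green, blue); there is no depth.
- camera_model(name): a dict with "fx", "fy", "cx", "cy" (pixels), "k1" (the pictures are not rectified: a ray, as slopes to the right and down, at radius r is drawn at 1 + k1 r^2 times it, then the intrinsics apply), "position" and "attitude" of the camera in the world; the wrist camera has in their place "T_tool_cam" (4x4, takes a point from camera to tool coordinates, whose origin is the TCP and whose axes are the tool frame's). Camera axes: x right, y up, looking along -z (the intrinsics and any distortion apply to the point x, -y, -z); pixel columns grow to the right and rows downward; lengths in mm; the calibration is good to about 2 mm. A picture is of the moment at which its call begins: read the wrist's pose just before it. camera_model takes no time and is no camera call.
- hand_in(): hands the job in, once; it reports no verdict.
Trained networks look in the newest picture that a camera, given by its name, has taken for a name from the list of things; names that differ only in an ending like _2 or _b are one class to them, and where a whole thing is asked for, a point or a joint stands for the part that bears it (a point fixed in the world has none). Each returns a list of dicts, best first, with "confidence" (0 to 1); they miss things now and then, are a little off and sometimes report something else, mostly with a low value. They report only what shows in the picture. A call takes as long as a camera call.
- recognise(camera, query): "at" ([row, column] in pixels, amid what is visible of it).
- place_of(camera, query): "at" ([row, column] in pixels: a listed point, or the origin of a listed thing).
The state is a dict: "time": time; "joint_pos": joint angles; "qd": joint speeds; "joint_efforts": joint torques, N m; "tool_pos": TCP position; "tcp_rot": TCP orientation; "ft_force": force on the tool from outside, world axes, zero at the start; "wrist_torque": the same for the moment, N m; "finger_gap": finger opening in mm.
Only numpy, scipy, OpenCV 4.12 (cv2) and the standard library are available. Lean on these libraries where they do the work, as an engineer would, in place of code of your own. Each camera call takes 0.05 s, during which the arm holds its last target. There are 200 camera calls.

### The job

The two blue parts bins on the raised plywood board have been knocked onto their sides. Push each one over with the fingertips so that it stands upright again, mouth up, then push both bins along the board until one short end of each sits flat against the near face of the aluminium stop bar, the whole bin within the bar's length. Push only: never pick a bin up or lift it off the board, and leave everything else where it stands.

Things in the scene. Friction and masses are not known exactly. Their poses are not given: they have to be found in the camera images.
- bin_a: The first blue open parts bin, 60 x 85 x 28 mm, 2 mm walls, 0.12 kg give or take 30 %, hollow. Axes: z from the bottom out of the open mouth, x across its 60 mm width, y along its 85 mm length. Upright, z points up and it is 28 mm high; at the start it lies on one 85 mm long side wall, 60 mm high and 28 mm thick, z level. Origin: centre of its bottom face, outside.
- bin_a_center (a point): centre of the first bin's 60 x 85 x 28 mm envelope; same axes as the bin. Pushed near its top edge, on the mouth side, towards its bottom, the bin tips over its lower edge, falls by itself after about 20 degrees and lands upright, its centre some 44 mm farther along the push
- bin_b: The second blue open parts bin, 60 x 85 x 28 mm, 2 mm walls, 0.12 kg give or take 30 %, hollow. Axes: z from the bottom out of the open mouth, x across its 60 mm width, y along its 85 mm length. Upright, z points up and it is 28 mm high; at the start it lies on one 85 mm long side wall, 60 mm high and 28 mm thick, z level. Origin: centre of its bottom face, outside.
- bin_b_center (a point): centre of the second bin's 60 x 85 x 28 mm envelope; same axes as the bin. Pushed near its top edge, on the mouth side, towards its bottom, the bin tips over its lower edge, falls by itself after about 20 degrees and lands upright, its centre some 44 mm farther along the push
- riser: fixed plywood board on four grey legs, 475 (x) x 750 (y) mm, standing over cartons and wrapping; all the work and bystanders are on its flat top, 112 mm above the table. Origin on the table under its centre.
- rail: Aluminium stop bar with black end caps fixed on the board, 460 mm long over the caps (along its y), 25 mm wide (along its x), 20 mm high. Origin at the centre of its underside; its near face, towards the robot, is at x = -12.5 mm in its frame, so a bin whose short end sits flat against it has its centre 55 mm before the bar's centre line.
- glue_bottle: bystander: white adhesive bottle with yellow band and pointed cap, 35 mm across, 98 mm tall, standing; origin at the centre of its foot
- mug: bystander: white lidded mug with green band and green handle, 84 x 122 x 135 mm, standing; origin at the centre of its foot
- tape_a: bystander: big roll of tan parcel tape lying flat, 92 mm across, 48 mm high; origin at the centre of its underside
- tape_b: bystander: small roll of black tape lying flat, 56 mm across, 19 mm high; origin at the centre of its underside
- side_cutters: bystander: side cutters with blue handles lying flat, 120 x 49 x 12 mm; origin at the centre of the underside
- screwdriver_2: bystander: screwdriver with blue handle lying flat, 148 mm long, 13 mm thick; origin at the centre of the underside
- specs_case: bystander: closed orange spectacle case, 71 x 164 x 43 mm; origin at the centre of the underside

How it is judged:
By the outcome, as a careful person would: the job done as asked, in the order asked, and still so for the second after the job is handed in, with the robot touching nothing.
It also fails if it takes over 64 s, if anything falls off the work surface, if the arm or the gripper's body presses on something with over 40 N, if the wrist force passes 120 N, or if a joint passes its speed limit or range.

## Working session

There is one attempt and no reset: what is moved stays moved. The work goes in short steps, Python scripts to look and compute and a tool call to move; the robot and the scene stay as the last step left them, time stands still between calls to the robot, and variables do not carry over. Pictures are saved under pics/ and viewed, about 8 in all and at most 12, crops included, and the job is handed in when it is done.

Besides the shell and the picture viewer there is one more tool, called as name(argument=value, ...), one argument or row to a line, values as JSON. apply_moves: Moves the arm, as the interface text tells. Its arguments: {"type":"object","properties":{"targets":{"type":"string"},"force":{"type":"number"}},"required":["targets"]}

```bash
mkdir -p pics; cat > h.py <<'E'
from bench import *
import numpy as np, cv2
from scipy.spatial.transform import Rotation as R
def campose(n,s=None):
    m=camera_model(n)
    if n=="wrist":
        s=s or sense(); T=np.eye(4); T[:3,:3]=R.from_euler('xyz',s["tcp_rot"],degrees=True).as_matrix(); T[:3,3]=s["tool_pos"]
        C=T@np.array(m["T_tool_cam"]); return m,C[:3,:3],C[:3,3]
    a=np.array(m["attitude"],float)
    Rm=a if a.shape==(3,3) else R.from_euler('xyz',a,degrees=True).as_matrix()
    return m,Rm,np.array(m["position"],float)
def ray(n,px,s=None):
    m,Rm,p=campose(n,s); d=np.array([(px[1]-m["cx"])/m["fx"],(px[0]-m["cy"])/m["fy"]]); u=d.copy()
    for _ in range(20): u=d/(1+m["k1"]*(u@u))
    return p,Rm@np.array([u[0],-u[1],-1.])
def atz(n,px,z,s=None):
    p,d=ray(n,px,s); return p+d*(z-p[2])/d[2]
def proj(n,P,s=None):
    m,Rm,p=campose(n,s); c=Rm.T@(np.array(P,float)-p); u=np.array([c[0],-c[1]])/-c[2]; u=u*(1+m["k1"]*(u@u))
    return np.array([m["cy"]+m["fy"]*u[1],m["cx"]+m["fx"]*u[0]])
def pic(n,f,scale=1.5):
    im=snapshot(n); cv2.imwrite("pics/"+f,cv2.resize(im[:,:,::-1],None,fx=scale,fy=scale,interpolation=cv2.INTER_CUBIC)); cv2.imwrite("pics/raw_"+f,im[:,:,::-1]); return im
E
python3 - <<'E'
from h import *
s=sense();print(s)
for n in("top","side","wrist"):print(n,camera_model(n))
for n in("top","side"):
    pic(n,n+"0.png")
    for q in("bin_a","rail","glue_bottle","mug","tape_a","side_cutters","screwdriver_2","specs_case"):
        print(n,q,[(r["at"],round(r["confidence"],2),np.round(atz(n,r["at"],112)).tolist()) for r in place_of(n,q)[:3]])
E
```

```text
{'time': 0.0, 'joint_pos': array([ 5.84763992e+01,  7.51777702e+00,  8.53323474e+01,  9.61634623e-04,
        8.72604757e+01, -4.89287079e+00]), 'qd': array([ 0.09844667, -0.0240856 ,  0.04018645,  0.01131601, -0.10242521,
        0.00898292]), 'joint_efforts': array([-6.86748208e-04, -5.69399464e+01, -5.00555670e+01, -4.62378903e-04,
        1.51408254e-02,  5.19156856e-06]), 'tool_pos': array([268.61691324, 535.87452588, 230.18720228]), 'tcp_rot': array([-1.79989610e+02,  1.10115186e-01,  6.33692331e+01]), 'ft_force': array([ 0.00427213, -0.18107001,  0.44612599]), 'wrist_torque': array([-0.00707771, -0.02411279,  0.01590571]), 'finger_gap': 85.36875385671063}
top {'fx': 371.14316013148033, 'fy': 371.14316013148033, 'cx': 253.16299403247052, 'cy': 192.9405897541492, 'k1': -0.04216120028345779, 'position': array([ 506.54339043,   10.60913297, 1075.09548547]), 'attitude': array([  4.46609471,  -1.34014911, -88.40583715])}
side {'fx': 388.47281230230425, 'fy': 388.47281230230425, 'cx': 257.0432441604591, 'cy': 193.95381989113605, 'k1': 0.02908397300255439, 'position': array([649.65895
[... 1250 characters left out ...]
 147.0, 112.0]), ([193.6, 249.7], 0.51, [580.0, -1.0, 112.0])]
side bin_a [([171.3, 297.1], 0.61, [486.0, -154.0, 112.0]), ([205.5, 306.0], 0.57, [488.0, 80.0, 112.0])]
side rail [([193.5, 254.7], 0.58, [624.0, 12.0, 112.0])]
side glue_bottle [([265.8, 349.1], 0.78, [435.0, 342.0, 112.0])]
side mug [([250.2, 198.9], 0.94, [748.0, 292.0, 112.0]), ([205.5, 305.2], 0.32, [491.0, 80.0, 112.0])]
side tape_a [([151.5, 307.0], 0.51, [429.0, -340.0, 112.0])]
side side_cutters [([152.1, 272.2], 0.71, [556.0, -328.0, 112.0]), ([252.4, 201.6], 0.16, [742.0, 300.0, 112.0])]
side screwdriver_2 [([266.9, 274.3], 0.67, [589.0, 349.0, 112.0])]
side specs_case [([168.2, 210.0], 0.58, [765.0, -167.0, 112.0])]
```

```bash
python3 - <<'E'
import cv2
im=cv2.imread("pics/raw_top0.png")[100:300,80:430]
cv2.imwrite("pics/topc.png",cv2.resize(im,None,fx=2.28,fy=2.28,interpolation=cv2.INTER_CUBIC))
im=cv2.imread("pics/raw_side0.png")[100:300,150:410]
cv2.imwrite("pics/sidec.png",cv2.resize(im,None,fx=3,fy=3,interpolation=cv2.INTER_CUBIC))
E
```

```text
(no output)
```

View pics/topc.png

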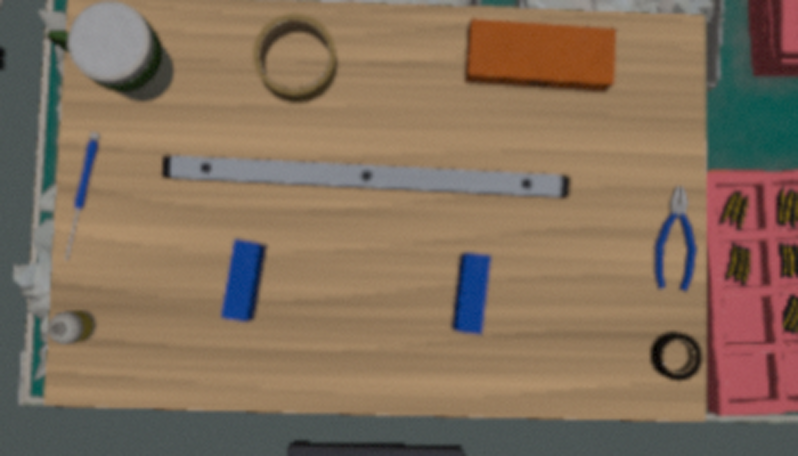

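View pics/sidec.png

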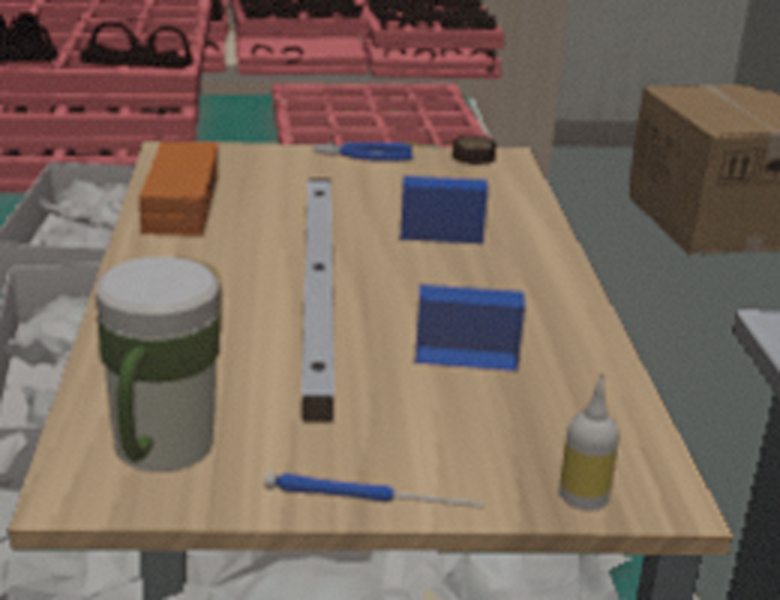

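The top view shows both bins lying with their long axes roughly along x, about 10° askew. In the side view the near bin's mouth faces +y, and the far one is unclear, so I'll zoom in and fit the top faces.

```bash
python3 - <<'E'
from h import *
t=cv2.imread("pics/raw_top0.png"); s=cv2.imread("pics/raw_side0.png")
z=lambda im,f:cv2.resize(im,(400,300),interpolation=cv2.INTER_CUBIC)
cv2.imwrite("pics/zoom.png",np.vstack([np.hstack([z(s[150:186,274:322],0),z(s[190:226,282:330],0)]),np.hstack([z(t[200:254,160:232],0),z(t[200:254,250:322],0)])]))
hsv=cv2.cvtColor(t,cv2.COLOR_BGR2HSV)
m=cv2.inRange(hsv,(105,150,60),(130,255,255))
n,l,st,c=cv2.connectedComponentsWithStats(m)
for i in range(1,n):
    if st[i,4]>200:
        ys,xs=np.where(l==i); P=np.array([atz("top",(y,x),172)[:2] for y,x in zip(ys,xs)],np.float32)
        r=cv2.minAreaRect(P); print(st[i],r,cv2.boxPoints(r).round().tolist())
for q in("bin_a","bin_a_center"):
    for n in("top","side"):
        snapshot(n);print(q,n,[(r["at"],round(r["confidence"],2),np.round(atz(n,r["at"],142)).tolist()) for r in place_of(n,q)[:3]])
# rail ends
m=cv2.inRange(hsv,(0,0,140),(180,60,255))
n,l,st,c=cv2.connectedComponentsWithStats(m)
for i in range(1,n):
    if st[i,4]>400:
        ys,xs=np.where(l==i); P=np.array([atz("top",(y,x),132)[:2] for y,x in zip(ys,xs)],np.float32)
        print("rail?",st[i],cv2.minAreaRect(P))
E
```

```text
[178 206  17  34 401] ((500.5789794921875, 151.56256103515625), (29.486635208129883, 79.6109848022461), 82.21160888671875) [[459.0, 142.0], [538.0, 132.0], [542.0, 161.0], [463.0, 172.0]]
[280 212  14  34 372] ((494.32177734375, -91.54869842529297), (27.889524459838867, 79.38697814941406), 84.54722595214844) [[453.0, -102.0], [533.0, -109.0], [535.0, -81.0], [456.0, -74.0]]
bin_a top [([227.3, 278.6], 0.95, [495.0, -75.0, 142.0]), ([222.4, 190.4], 0.79, [502.0, 146.0, 142.0])]
bin_a side [([203.8, 307.7], 0.96, [493.0, 127.0, 142.0]), ([170.4, 300.2], 0.94, [486.0, -90.0, 142.0])]
bin_a_center top [([228.5, 285.2], 0.92, [493.0, -92.0, 142.0])]
bin_a_center side [([168.1, 296.2], 0.73, [496.0, -107.0, 142.0]), ([264.9, 343.2], 0.56, [459.0, 380.0, 142.0])]
rail? [ 270    0  108   47 2994] ((1044.928955078125, -189.71217346191406), (131.8777618408203, 292.5113830566406), 2.9707608222961426)Traceback (most recent call last):
  File "<stdin>", line 20, in <module>
  File "h.py", line 17, in atz
    p,d=ray(n,px,s); return p+d*(z-p[2])/d[2]
        ~~~^^^^^^^^
  File "h.py", line 13, in ray
    m,Rm,p=campose(n,s); d=np.array([(px[1]-m["cx"])/m["fx"],(px[0]-m["cy"])/m["fy"]]); u=d.copy()
           ~~~~~~~^^^^^
  File "h.py", line 5, in campose
    m=camera_model(n)
ValueError: time passes only in moves, steps and waits
```

View pics/zoom.png

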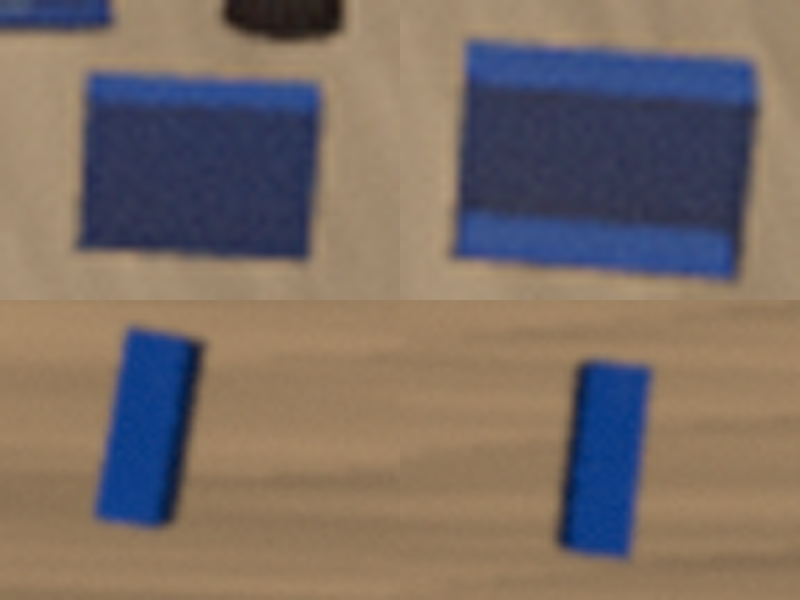

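Left bin (y≈+151): its mouth faces +y, so it gets tipped towards −y. Right bin (y≈−92): only its dark mouth side is hidden from the side camera, so I'll check which way it faces from the shading and the networks, and I'll also get the rail line.

```bash
cat >> h.py <<'E'
def delta(cmd,tgt):
    "cmd,tgt: x y z yaw (tool down) -> shift cm in tool axes, turn rad about tool z"
    c,s=np.cos(np.radians(cmd[3])),np.sin(np.radians(cmd[3])); d=np.array(tgt[:3],float)-cmd[:3]
    return np.round([(c*d[0]+s*d[1])/10,(s*d[0]-c*d[1])/10,-d[2]/10,-np.radians(tgt[3]-cmd[3])],2).tolist()
E
python3 - <<'E'
from h import *
im=cv2.imread("pics/raw_top0.png")
for c in((167,166),(565,187)): print("cap",np.round(atz("top",(100+c[1]/2.28,80+c[0]/2.28),132)))
# near face upper edge: for columns, light->wood transition
g=cv2.cvtColor(im,cv2.COLOR_BGR2HSV)[:,:,1].astype(float)
for far in (0,1):
    E=[]
    for col in range(165,322,4):
        base=int(172.8+(col-153)*9.2/174.6); r=range(base-10,base+11)
        p=g[base-10:base+12,col]; d=np.diff(p); k=np.argmin(d) if far else np.argmax(d); E.append(atz("top",(base-10+k+.5,col),132)[:2])
    E=np.array(E); f=np.polyfit(E[:,1],E[:,0],1); e=E[:,0]-np.polyval(f,E[:,1]); k=abs(e)<3; f=np.polyfit(E[k,1],E[k,0],1); print("far" if far else "near","x=%.4f*y+%.1f"%tuple(f),"yaw",-np.degrees(np.arctan(f[0])),"std",e.std())
# bin side orientation hypotheses: project far bin's corners in side view
for x,y in((453,-104),(538,-111),(456,-76),(540,-83)):
    for z in(112,172): print((x,y,z),proj("side",(x,y,z)).round(1))
print(delta((268.9,536.4,231.3,63.37),(500,220,240,-7.5)))
E
```

```text
cap [625. 247. 132.]
cap [ 615. -201.  132.]
near x=0.0196*y+607.5 yaw -1.1232528410177436 std 0.7645933525202194
far x=0.0190*y+633.5 yaw -1.0867130050736298 std 0.7442818837185985
(453, -104, 112) [177.7 309.5]
(453, -104, 172) [159.6 311.2]
(538, -111, 112) [176.4 281.9]
(538, -111, 172) [158.3 283. ]
(456, -76, 112) [181.5 309.8]
(456, -76, 172) [163.  311.6]
(540, -83, 112) [180.1 281.9]
(540, -83, 172) [161.6 283. ]
[-17.93, 34.84, -0.87, 1.24]
```

apply_moves(
  targets="0 0 0.13 -2.1 4.0 -0.4 3; 0 0 0.26 -4.2 8.0 -0.8 3; 0 0 0.39 -6.3 12 -1.2 3; 0 0 0.52 -8.4 16 -1.6 3; 0 0 0.65 -10.5 20 -2 3",
  force=20,
)

```text
time: 1.8
tool_pos: [401.4, 351.4, 251.6]
tcp_rot: [-180.0, -0.0, 25.8]
ft_force: [1.7, 0.4, -0.8]
finger_gap: 29.7
```

```bash
cat >> h.py <<'E'
def step(tgt,verbose=1):
    s=sense(); c=[*s["tool_pos"],s["tcp_rot"][2]]
    print("t",round(s["time"],2),"pose",np.round(c,1).tolist(),"rp",np.round(s["tcp_rot"][:2],2).tolist(),"F",np.round(s["ft_force"],1).tolist(),"gap",round(s["finger_gap"],1))
    if tgt is not None: print("delta xyz cm, turn",delta(c,tgt))
E
python3 -c "
from h import *
step((507,202,250,-7.8))"
```

```text
t 1.8 pose [401.4, 351.4, 251.6, 25.8] rp [-180.0, -0.03] F [1.7, 0.4, -0.8] gap 29.7
delta xyz cm, turn [2.99, 18.05, 0.16, 0.59]
```

apply_moves(
  targets="0 0 0.13 0.7 3.8 0 3; 0 0 0.25 1.4 7.6 0 3; 0 0 0.38 2.1 11.4 0 3; 0 0 0.5 2.7 15 0 3; 0 0 0.59 3.0 18.0 0 3",
)

```text
time: 2.3
tool_pos: [507.9, 202.7, 251.4]
tcp_rot: [180.0, -0.0, -8.0]
ft_force: [-0.1, 0.6, -0.2]
finger_gap: 30.2
```

```bash
python3 - <<'E'
from h import *
step((507,202,160,-7.8))
pic("wrist","w1.png",1.2)
E
```

```text
t 2.3 pose [507.9, 202.7, 251.4, -8.0] rp [180.0, -0.03] F [-0.1, 0.6, -0.2] gap 30.2
delta xyz cm, turn [-0.08, 0.08, 9.14, -0.0]
```

View pics/w1.png

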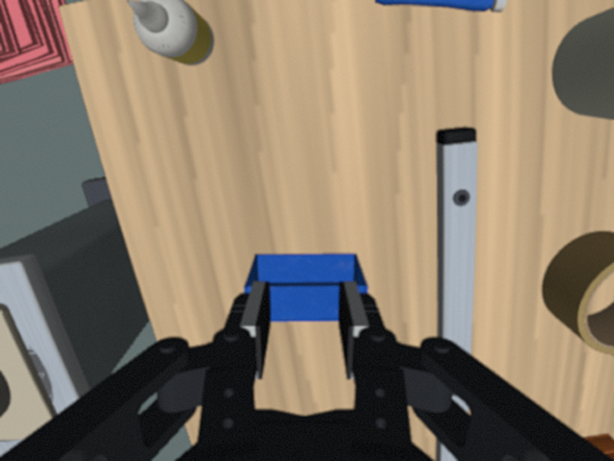

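The wrist view shows the bin centred between the fingers, its edges square with the jaws and the mouth facing +y (away). Next I descend and push along tool +y.

apply_moves(
  targets="0 0 0 0 0 3 3; 0 0 0 0 0 6 3; 0 0 0 0 0 9.1 3; 0 0 0 0 0.8 9.1 3; 0 0 0 0 1.6 9.1 3",
)

```text
time: 2.85
tool_pos: [504.2, 188.1, 160.4]
tcp_rot: [180.0, 0.1, -7.6]
ft_force: [1.4, 0.6, 0.1]
finger_gap: 29.7
```

apply_moves(
  targets="0 0 0 0 0.8 0 3; 0 0 0 0 1.6 0 3; 0 0 0 0 2.3 0 3; 0 0 0 0 3.0 0 3; 0 0 0 0 3.7 0 3",
)

```text
time: 3.35
tool_pos: [499.9, 151.3, 160.7]
tcp_rot: [-180.0, -0.0, -7.7]
ft_force: [0.2, -0.7, 0.3]
finger_gap: 29.8
```

```bash
python3 - <<'E'
from h import *
step(None)
pic("wrist","w2.png",1.2)
E
```

```text
t 3.35 pose [499.9, 151.3, 160.7, -7.7] rp [-179.99, -0.04] F [0.2, -0.7, 0.3] gap 29.8
```

View pics/w2.png

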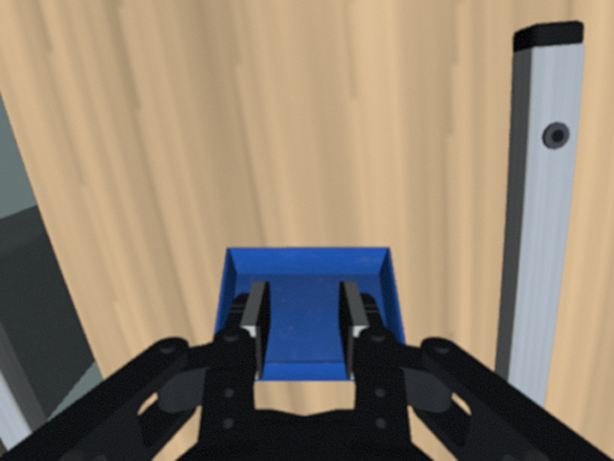

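The first bin is upright: the picture looks into its mouth, rim at cols 218–400, rows 248–380. Now to the second bin.

apply_moves(
  targets="0 0 0 0 0 -3.5 3; 0 0 0 0.4 4 -4.5 3; 0 0 -0.01 0.9 8.5 -4.5 3; 0 0 -0.02 1.4 13 -4.5 3; 0 0 -0.04 1.9 17.5 -4.5 3",
)

```text
time: 3.9
tool_pos: [495.0, -25.5, 205.6]
tcp_rot: [180.0, -0.0, -5.3]
ft_force: [0.0, 0.5, -0.7]
finger_gap: 30.0
```

```bash
python3 -c "
from h import *
step((489.5,-145,160,-5.3))"
```

```text
t 3.9 pose [495.0, -25.5, 205.6, -5.3] rp [180.0, -0.04] F [0.0, 0.5, -0.7] gap 30.0
delta xyz cm, turn [0.56, 11.95, 4.56, -0.0]
```

apply_moves(
  targets="0 0 0 0.2 4 0 3; 0 0 0 0.4 8 0 3; 0 0 0 0.6 12 0 3; 0 0 0 0.6 12 2.5 3; 0 0 0 0.6 12 4.6 3",
)

```text
time: 4.4
tool_pos: [490.0, -145.8, 159.1]
tcp_rot: [180.0, -0.1, -5.5]
ft_force: [-0.5, 0.8, -0.7]
finger_gap: 29.6
```

apply_moves(
  targets="0 0 0 0 -0.8 0 3; 0 0 0 0 -1.8 0 3; 0 0 0 0 -2.6 0 3; 0 0 0 0 -3.3 0 3; 0 0 0 0 -4.0 0 3",
)

```text
time: 4.9
tool_pos: [494.5, -103.3, 160.5]
tcp_rot: [180.0, -0.1, -5.3]
ft_force: [0.2, -0.1, 0.9]
finger_gap: 30.0
```

apply_moves(
  targets="0 0 0 0 -0.7 0 3; 0 0 0 0 -1.3 0 3; 0 0 0 0 -1.3 0 3; 0 0 0 0 -1.3 -2 3; 0 0 0 0 -1.3 -6 3",
)

```text
time: 5.4
tool_pos: [492.5, -90.7, 216.1]
tcp_rot: [-179.9, 0.4, -5.4]
ft_force: [1.4, -0.6, -0.4]
finger_gap: 29.9
```

```bash
python3 - <<'E'
from h import *
step(None)
t=cv2.cvtColor(pic("top","t3.png"),cv2.COLOR_RGB2BGR); s=cv2.cvtColor(pic("side","s3.png"),cv2.COLOR_RGB2BGR)
cv2.imwrite("pics/c3.png",np.hstack([cv2.resize(t[150:290,130:330],(430,300)),cv2.resize(s[140:260,240:350],(275,300))]))
E
```

```text
t 5.4 pose [492.5, -90.7, 216.1, -5.4] rp [-179.93, 0.42] F [1.4, -0.6, -0.4] gap 29.9
```

View pics/c3.png

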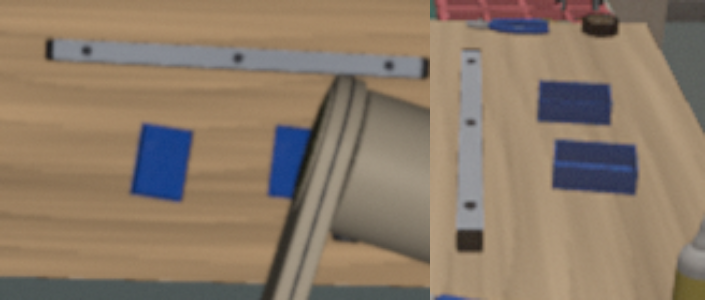

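Both bins are upright now (top view: blue mouths; side view: low trays with the rim up). I'll turn the tool 94° behind the right bin's near end.

apply_moves(
  targets="0 0 -0.14 -1.5 -0.8 0 3; 0 0 -0.28 -3 -1.6 0 3; 0 0 -0.42 -4.5 -2.4 0 3; 0 0 -0.56 -6 -3.2 0 3; 0 0 -0.7 -7.5 -4 0 3",
)

```text
time: 6.0
tool_pos: [423.4, -44.4, 219.1]
tcp_rot: [180.0, 0.0, 35.0]
ft_force: [0.7, 0.9, 0.7]
finger_gap: 29.8
```

apply_moves(
  targets="0 0 -0.14 0 0 0 3; 0 0 -0.28 0 0 0 3; 0 0 -0.42 0 0 0 3; 0 0 -0.56 0 0 0 3; 0 0 -0.7 0 0 0 3",
)

```text
time: 6.5
tool_pos: [424.0, -44.7, 219.2]
tcp_rot: [180.0, 0.0, 75.1]
ft_force: [0.0, -0.3, 0.8]
finger_gap: 30.0
```

```bash
cat > bins.py <<'E'
from h import *
def bins(name="top",z=140):
    s=sense(); im=snapshot(name)
    hsv=cv2.cvtColor(im,cv2.COLOR_RGB2HSV); m=cv2.inRange(hsv,(105,150,50),(130,255,255))
    n,l,st,c=cv2.connectedComponentsWithStats(m)
    for i in range(1,n):
        if st[i,4]>500:
            cs,_=cv2.findContours((l==i).astype(np.uint8),cv2.RETR_EXTERNAL,cv2.CHAIN_APPROX_NONE)
            P=np.array([atz(name,(q[0][1],q[0][0]),z,s)[:2] for q in max(cs,key=len)],np.float32)
            r=cv2.minAreaRect(P); b=cv2.boxPoints(r); e=b[1]-b[0]; f=b[2]-b[1]; L=e if np.hypot(*e)>np.hypot(*f) else f
            a=(np.degrees(np.arctan2(L[1],L[0]))+90)%180-90
            print(name,"c",np.round(r[0],1),"size",np.round(r[1],1),"long axis yaw %.1f"%a)
E
python3 - <<'E'
from bins import *
step((422,-44,160,88.9))
bins(); bins("wrist")
E
```

```text
t 6.5 pose [424.0, -44.7, 219.2, 75.1] rp [179.99, 0.01] F [0.0, -0.3, 0.8] gap 30.0
delta xyz cm, turn [0.01, -0.21, 5.92, -0.24]
top c [495.2 109.6] size [55.6 78.7] long axis yaw -7.3
top c [498.8 -48. ] size [54.9 79. ] long axis yaw -5.6
wrist c [491.3 104.1] size [70.7 91.5] long axis yaw -7.5
wrist c [494.1 -48.3] size [57.5 94. ] long axis yaw -5.7
```

apply_moves(
  targets="0 0 -0.12 -0.2 0 0 3; 0 0 -0.24 -0.2 0 2 3; 0 0 -0.24 -0.2 0 5 3; 0 0 -0.24 -0.2 0 8 3; 0 0 -0.24 -0.2 0 9.7 3",
)

```text
time: 7.1
tool_pos: [422.1, -46.2, 119.7]
tcp_rot: [-179.8, -0.0, 88.3]
ft_force: [0.3, 0.1, 0.7]
finger_gap: 30.0
```

apply_moves(
  targets="0 0 0 0 1 0 3; 0 0 0 0 2 0 3; 0 0 0 0 2.8 0 3; 0 0 0 0 3.6 0 3; 0 0 0 0 4.4 0 3",
)

```text
time: 7.6
tool_pos: [467.9, -47.5, 122.3]
tcp_rot: [-180.0, -0.0, 88.5]
ft_force: [-1.0, -0.1, -1.2]
finger_gap: 30.2
```

apply_moves(
  targets="0 0 0 0 0.7 0 3; 0 0 0 0 1.4 0 3; 0 0 0 0 2.1 0 3; 0 0 0 0 2.7 0 3; 0 0 0 0 3.2 0 3",
)

```text
time: 8.1
tool_pos: [499.9, -48.3, 122.4]
tcp_rot: [-180.0, 0.0, 88.6]
ft_force: [-2.6, 0.5, 1.5]
finger_gap: 30.2
```

```bash
python3 - <<'E'
from bins import *
step(None)
bins(); pic("wrist","w4.png",1.2)
E
```

```text
t 8.1 pose [499.9, -48.3, 122.4, 88.6] rp [-180.0, 0.0] F [-2.6, 0.5, 1.5] gap 30.2
top c [495.2 109.5] size [55.6 79.3] long axis yaw -7.3
```

View pics/w4.png

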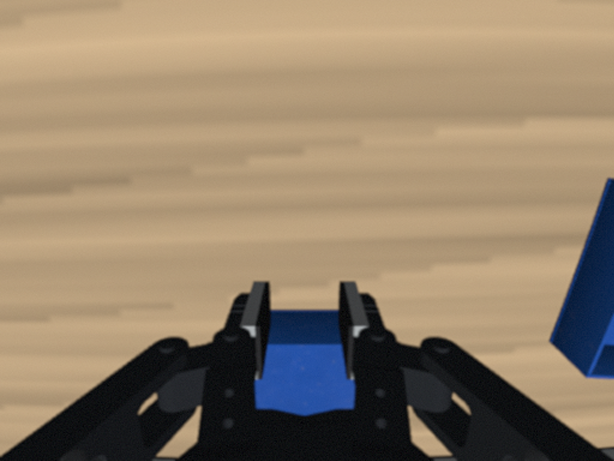

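The camera looks back towards the robot here. The bin is straight between the fingers with about 1 cm left, so I'll close in slowly and watch the force.

apply_moves(
  targets="0 0 0 0 0.2 0 3; 0 0 0 0 0.4 0 3; 0 0 0 0 0.6 0 3; 0 0 0 0 0.75 0 3; 0 0 0 0 0.85 0 3",
)

```text
time: 8.7
tool_pos: [508.0, -48.5, 122.3]
tcp_rot: [-180.0, -0.0, 88.6]
ft_force: [-1.4, -0.6, 0.3]
finger_gap: 30.1
```

apply_moves(
  targets="0 0 0 0 0.05 0 3; 0 0 0 0 0.1 0 3; 0 0 0 0 0.15 0 3; 0 0 0 0 0.2 0 3; 0 0 0 0 0.2 0 3",
)

```text
time: 9.2
tool_pos: [510.0, -48.5, 122.3]
tcp_rot: [180.0, 0.0, 88.6]
ft_force: [-0.5, -0.4, -1.0]
finger_gap: 30.2
```

apply_moves(
  targets="0 0 0 0 0.05 0 3; 0 0 0 0 0.1 0 3; 0 0 0 0 0.15 0 3; 0 0 0 0 0.2 0 3; 0 0 0 0 0.2 0 3",
)

```text
time: 9.7
tool_pos: [512.0, -48.6, 122.3]
tcp_rot: [180.0, -0.0, 88.6]
ft_force: [0.2, 0.4, -1.0]
finger_gap: 30.0
```

apply_moves(
  targets="0 0 0 0 0.05 0 3; 0 0 0 0 0.1 0 3; 0 0 0 0 0.15 0 3; 0 0 0 0 0.15 0 3; 0 0 0 0 0.15 0 3",
)

```text
time: 10.2
tool_pos: [512.6, -48.6, 122.3]
tcp_rot: [-179.9, -0.0, 88.6]
ft_force: [-6.9, -0.3, 3.7]
finger_gap: 29.8
```

apply_moves(
  targets="0 0 0 0 0.05 0 3; 0 0 0 0 0.1 0 3; 0 0 0 0 0.1 0 3; 0 0 0 0 0.1 0 3; 0 0 0 0 0.1 0 3",
)

```text
time: 10.7
tool_pos: [512.7, -48.6, 122.3]
tcp_rot: [-179.8, -0.0, 88.6]
ft_force: [-12.4, 0.5, 9.2]
finger_gap: 30.0
```

Firm contact at 12 N. Backing off to go behind the second bin.

apply_moves(
  targets="0 0 0 0 -0.6 0 3; 0 0 0 0 -2.5 0 3; 0 0 0 0 -5 -1 3; 0 0 0 0 -7.5 -3 3; 0 0 0 1 -9.4 -5 3",
)

```text
time: 11.2
tool_pos: [419.3, -36.7, 172.3]
tcp_rot: [-180.0, 0.0, 88.5]
ft_force: [1.4, -0.6, -0.2]
finger_gap: 29.7
```

apply_moves(
  targets="0 0 0 4 0 0 3; 0 0 0 8 0 0 3; 0 0 0 12 0 0 3; 0 0 0 15 0 2 3; 0 0 0 15 0 5 3",
)

```text
time: 11.7
tool_pos: [426.4, 117.2, 124.2]
tcp_rot: [179.6, -0.1, 88.8]
ft_force: [-0.4, -0.4, -0.0]
finger_gap: 29.9
```

```bash
python3 - <<'E'
from bins import *
step((420,112,122,88.9))
bins()
E
```

```text
t 11.7 pose [426.4, 117.2, 124.2, 88.8] rp [179.64, -0.14] F [-0.4, -0.4, -0.0] gap 29.9
delta xyz cm, turn [-0.54, -0.63, 0.22, -0.0]
top c [564.5 -47. ] size [54.2 79.7] long axis yaw -1.4
top c [495.1 109.9] size [56.  79.3] long axis yaw -7.0
```

Right bin sits at x 564.5 (expected 564.1), yaw −1.4° against the rail's −1.1°. Now the left one.

apply_moves(
  targets="0 0 0 -0.3 0.4 0 3; 0 0 0 -0.4 1.2 0.1 3; 0 0 0 -0.4 2.0 0.2 3; 0 0 0 -0.4 2.8 0.2 3; 0 0 0 -0.4 3.6 0.2 3",
)

```text
time: 12.25
tool_pos: [461.8, 108.4, 121.2]
tcp_rot: [179.9, -0.0, 88.5]
ft_force: [-1.4, -0.4, 0.7]
finger_gap: 30.2
```

apply_moves(
  targets="0 0 0 0 0.8 0 3; 0 0 0 0 1.6 0 3; 0 0 0 0 2.4 0 3; 0 0 0 0 3.2 0 3; 0 0 0 0 3.9 0 3",
)

```text
time: 12.75
tool_pos: [500.0, 107.8, 120.2]
tcp_rot: [-180.0, 0.0, 88.6]
ft_force: [-1.4, 0.5, 1.0]
finger_gap: 29.9
```

apply_moves(
  targets="0 0 0 0 0.3 0 3; 0 0 0 0 0.5 0 3; 0 0 0 0 0.7 0 3; 0 0 0 0 0.9 0 3; 0 0 0 0 1.0 0 3",
)

```text
time: 13.25
tool_pos: [509.4, 107.6, 120.2]
tcp_rot: [180.0, -0.0, 88.6]
ft_force: [-1.7, -0.1, 0.4]
finger_gap: 30.2
```

apply_moves(
  targets="0 0 0 0 0.05 0 3; 0 0 0 0 0.1 0 3; 0 0 0 0 0.15 0 3; 0 0 0 0 0.2 0 3; 0 0 0 0 0.2 0 3",
)

```text
time: 13.75
tool_pos: [511.4, 107.5, 120.3]
tcp_rot: [180.0, 0.0, 88.6]
ft_force: [0.2, -0.3, -1.7]
finger_gap: 30.2
```

apply_moves(
  targets="0 0 0 0 0.05 0 3; 0 0 0 0 0.1 0 3; 0 0 0 0 0.15 0 3; 0 0 0 0 0.2 0 3; 0 0 0 0 0.25 0 3",
)

```text
time: 14.25
tool_pos: [513.8, 107.4, 120.3]
tcp_rot: [-180.0, 0.0, 88.6]
ft_force: [-1.7, 0.1, 0.4]
finger_gap: 30.2
```

apply_moves(
  targets="0 0 0 0 0.05 0 3; 0 0 0 0 0.1 0 3; 0 0 0 0 0.15 0 3; 0 0 0 0 0.2 0 3; 0 0 0 0 0.2 0 3",
)

```text
time: 14.75
tool_pos: [515.6, 107.4, 120.3]
tcp_rot: [-180.0, 0.0, 88.6]
ft_force: [-2.4, 0.4, 2.7]
finger_gap: 30.0
```

apply_moves(
  targets="0 0 0 0 0.05 0 3; 0 0 0 0 0.1 0 3; 0 0 0 0 0.15 0 3; 0 0 0 0 0.15 0 3; 0 0 0 0 0.15 0 3",
)

```text
time: 15.25
tool_pos: [515.7, 107.4, 120.3]
tcp_rot: [-179.8, 0.0, 88.6]
ft_force: [-12.6, -1.0, 8.4]
finger_gap: 30.0
```

Contact at 515.7, as predicted. Retreat and check.

apply_moves(
  targets="0 0 0 0 -0.6 0 3; 0 0 0 0 -2.5 0 3; 0 0 0 0 -5.5 -1 3; 0 0 0 0 -8.5 -4 3; 0 0 0 0 -11.5 -8 3",
)

```text
time: 15.75
tool_pos: [399.9, 109.9, 198.9]
tcp_rot: [-179.8, 0.0, 88.6]
ft_force: [0.7, 0.1, 1.3]
finger_gap: 30.2
```

apply_moves(
  targets="0 0 0 4 -1 -3 3; 0 0 0 8 -1 -5 3; 0 0 0 12 -1 -6 3; 0 0 0 15 -1 -6 3; 0 0 0 18 -1 -6 3",
)

```text
time: 16.25
tool_pos: [397.1, 292.3, 261.1]
tcp_rot: [179.9, -0.1, 88.6]
ft_force: [0.8, -0.7, -0.3]
finger_gap: 29.9
```

```bash
python3 - <<'E'
from bins import *
step(None); bins()
t=cv2.imread("pics/t3.png")
t=cv2.cvtColor(pic("top","t5.png"),cv2.COLOR_RGB2BGR); s=cv2.cvtColor(pic("side","s5.png"),cv2.COLOR_RGB2BGR)
cv2.imwrite("pics/c5.png",np.vstack([cv2.resize(t[95:295,80:430],(700,400)),cv2.resize(s[140:240,170:370],(400,200))]) if 0 else np.hstack([cv2.resize(t[95:295,90:410],(480,300)),cv2.resize(s[140:260,220:340],(300,300))]))
E
```

```text
t 16.25 pose [397.1, 292.3, 261.1, 88.6] rp [179.87, -0.07] F [0.8, -0.7, -0.3] gap 29.9
top c [567.6 112.4] size [55.6 79.6] long axis yaw -1.1
top c [564.6 -47. ] size [54.2 79.9] long axis yaw -1.4
```

View pics/c5.png

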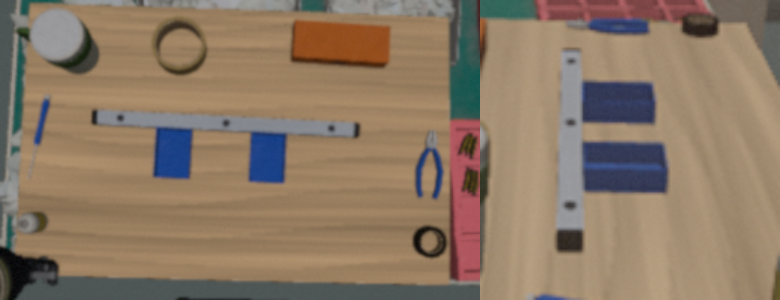

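Both bins lie flush on the bar, upright, with everything else in place.

```bash
python3 -c "
from bench import *
print(hand_in())"
```

```text
the job is handed in; nothing more can be done
None
```

Both bins are upright, mouth up, with one short end against the near face of the stop bar. I handed the job in at about 16 s of the 64 s allowed. I tipped each bin over with two-finger pushes near its top edge, then pushed each one along the board from its near end. I stopped each push once the bin was pressing against the bar at about 12–13 N.

| Bin | Centre x, measured / expected (mm) | Bin yaw / bar yaw (degrees) | Centre y (mm) |
|---|---|---|---|
| Left | 567.6 / 567.2 | −1.1 / −1.1 | 112 |
| Right | 564.6 / 564.1 | −1.4 / −1.1 | −47 |

- **Within the bar:** the bar runs from about y = −209 to 251 mm, so both bins are well inside its length.
- **Final pictures:** the top and side views show no gap between the bins and the bar. The bystanders look to be where they started, but I judged that by eye and did not measure it.
- **Disagreement:** the early wrist-camera fits of the bins were 4–5 mm off the top camera's, so I went by the top camera. No final check failed.

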